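# Feed the tube rack down the loading lane

## Task

Push the empty orange tube rack with the fingertips lengthwise into the loading lane between the two aluminium guide rails and on down the lane until its front end meets the end stop. It may start crooked and off to one side, so line it up first; neither the rack nor the robot may touch either rail. Only push the rack along the worktop, do not lift or tip it, leave the three small bottles beside the lane alone, and finish clear of everything.

Things in the scene. Friction and masses are not known exactly. Their poses are not given: they have to be found in the camera images.
- rack: Empty orange tube rack, loose, 0.1-0.2 kg, 60 mm high. Origin: centre of its underside; y along its length, +y end towards the lane. Base (9 mm thick) and top plate (55-58 mm up) are 72 mm wide in x, 130 in y; end plates 60 mm wide, 60 high, outer faces at y = +-67 mm. Long sides are open between base and top plate: bear on both with upright fingers. Slides at about 1 N, stays where left.
- lane: Fixed loading lane, floored by the worktop. Origin: on the worktop, mid-face of the end stop; y is the feed direction (mouth to stop), x across, z up. Stop: aluminium bar 128 mm wide, 32 high, two black rubber buffers with faces at y = 0, small black sensor box behind. Rails run from the stop to the mouth at y = -170 mm. Rack is home with its origin at x = 0, y = -67 mm here.
- rail_left: Fixed aluminium guide rail with a round blue nose at the mouth, on the lane's -x side; its origin and axes are those of the lane. 12 mm wide, 18 mm high, from y = -170 mm to 0; its inner face is at x = -46 mm, so the lane is 92 mm wide. Screwed-down tabs 4 mm high reach out to x = -74 mm.
- rail_right: The same rail mirrored on the lane's +x side, inner face at x = +46 mm, tabs out to x = +74 mm; origin and axes those of the lane.
- amber_vial: Amber vial with a black cap, 33 mm across and 60 mm high, standing loose beside the lane on its -x side. Origin: centre of its underside. Leave alone.
- dropper_bottle: Small white bottle with a green cap, 30 mm across and 66 mm high, standing loose beside the lane on its +x side. Origin: centre of its underside. Leave alone.
- white_bottle: White plastic bottle, 47 mm across and 88 mm high, standing loose beside the lane on its +x side near the stop. Origin: centre of its underside. Leave alone.
Things that resemble listed ones, but are neither listed nor needed, are in the scene too. Of the things that look like the rack, the larger one is meant.

How it is judged (in metres and radians):
At the end, for the whole second after the job is handed in: The rack stands flat on the worktop between the rails, at rest, its front end within 8 mm of the end stop, within 12 mm of the centre line and 0.15 rad of the lane's direction (touching no rail) (y of rack in the frame of lane between -0.075 and -0.062 m and x of rack in the frame of lane between -0.012 and 0.012 m and angle between the y axis of rack and the y axis of lane, either way round below 0.15 rad and angle between rack's own z axis and vertical below 0.05 rad and height (world z) of rack below 0.004 m and linear speed of rack below 0.01 m/s).
It fails at once if the rack touches a guide rail (contact force between rack and rail_left above 0.1 N or contact force between rack and rail_right above 0.1 N).
It fails at once if the robot touches a guide rail (contact force between any of the fingers, the arm and rail_left above 0.1 N or contact force between any of the fingers, the arm and rail_right above 0.1 N).
It fails at once if the rack is lifted or tipped (height (world z) of rack above 0.006 m or angle between rack's own z axis and vertical above 0.12 rad).
It fails at once if a bottle beside the lane is disturbed (distance of any of amber_vial, dropper_bottle, white_bottle from where it was at the start of the episode above 0.01 m or angle between any of amber_vial, dropper_bottle, white_bottle's own z axis and vertical above 0.3 rad).
It also fails if it takes over 72 s, if anything falls off the work surface, if the arm or the gripper's body presses on something with over 40 N, if the wrist force passes 120 N, or if a joint passes its speed limit or range.

## Robot

A 6-joint arm with a two-finger parallel gripper is mounted at the origin on a cart in front of the work surface, level with it; the furniture and walls round the work are solid. World frame = base frame: x ahead of the robot, y to its left, z up, the work surface at z = 0. Lengths are in m, angles in degrees, forces in N, time in s.
With the tool pointing down it reaches from about 0.325 to 0.775 m from the base axis. Payload 5.5 kg.
Tool frame: the origin (TCP) lies at the very end of the fingers, on their centre line; the grasp point (between the pads) lies 19 mm behind it (manip.grip_point_offset is the distance from the TCP to the grasp point, in m); z points along the fingers, y is the line along which they close (so a half turn about z gives the same grasp; the last joint's range is limited). The gripper opens to 88 mm and grips with 3 to 60 N. Pads are 20 mm wide; open, the fingers measure 115 mm over their backs; the gripper's body (75 mm by 178 mm) begins 61 mm behind the grasp point.
Start: joints at [-79.796, 5.22, 70.514, -0, 104.267, -3.249], TCP at [0.14, -0.584, 0.223] pointing down, gripper open.
Joint ranges: [-164.24, 164.24], [-49.07, 125.15], [9.68, 141.18], [-86.29, 266.29], [3.28, 154.24], [-151.56, 151.56]. Speed limits (degrees/s): [147.25, 147.25, 172.46, 180, 180, 180].

## Interface

Orientations are given as [roll, pitch, yaw] about the fixed x, y, z axes, in that order (R = Rz(yaw) Ry(pitch) Rx(roll)).
In Python, from station import manip gives the robot as it stands.
- The arm moves only by the shell command python3 -m inch 'ROWS' [FORCE]. ROWS is JSON, a list of rows, each a list of 3 entries, a list of its own where there are three numbers: the turn, a rotation vector about the tool's x, y, z in rad, then the shift along the tool's x, y, z in cm, then the finger opening in cm, from 0 to 8.78. A call has 1 to 8 rows; each row shifts and turns the commanded pose from where the row before left it, along the tool's axes as they then stand; what a row does not reach is not made up. A row lasts 1/10 s, in which the tool goes at most 50 mm and 8.59 degrees, less where a joint would pass 70% of its speed; a pose out of reach is approached as far as the arm can. A call is refused whole if a number of a shift passes 5 or a number of a turn 0.15, either way. A call with a gripper value outside its range is refused whole. The fingers move at their own pace and stop on an object; FORCE is the grip in N (left out, the last holds). Time passes only in rows, so rows that do not move let the fingers close. It gives the time, the measured TCP pose, the force, the opening and the grip force at its end, in the units of the state.
- manip.state(): the state, without advancing time (a new reading comes with each control period).
- manip.read_camera(name): name is "scene" or "side" or "wrist"; returns a dict with "img" (384x512x3 uint8, red, green, blue), "depth" (384x512 float32, m along the optical axis (not along the pixel's ray), 0 where there is no reading), "mtx" (3x3 intrinsics, pixels), "rvec" (rotation vector, rad) and "tvec" (3), from world to camera coordinates, as OpenCV has them; the wrist camera has in their place "mount" (4x4, takes a point from camera to tool coordinates, whose origin is the TCP and whose axes are the flange's). Camera axes: x right, y down, z forward; pixel columns grow to the right and rows downward; lengths in m; the calibration is good to about 2 mm. A picture is of the moment at which its call begins: read the wrist's pose just before it.
- manip.close_job(): hands the job in; it is judged then, once.
The state is a dict: "clock": time; "q": joint angles; "qvel": joint speeds; "joint_torque": joint torques, N m; "position": TCP position; "tool_rot": TCP orientation; "force": force on the tool from outside, world axes, zero at the start; "wrist_torque": the same for the moment, N m; "gripper_width": opening from 0.0 (shut) to 1.0 (fully open); "finger_force": force on a finger pad.
Only numpy, scipy, OpenCV 4.12 (cv2) and the standard library are available. Lean on these libraries where they do the work, as an engineer would, in place of code of your own. Each camera call takes 0.05 s, during which the arm holds its last target. There are 200 camera calls.

## Working session

There is one attempt and no reset: what is moved stays moved. The work goes in short steps, Python scripts to look and compute and a shell command to move; the robot and the scene stay as the last step left them, time stands still between calls to the robot, and variables do not carry over. Pictures are saved under pics/ and viewed, at most 11 in all, crops included, and the job is handed in when it is done.

```bash
mkdir -p pics; ls; python3 - <<'E'
from station import manip
import cv2,numpy as np
print(manip.state())
for n in("scene","side"):
    c=manip.read_camera(n);cv2.imwrite(f"pics/{n}0.png",c["img"][:,:,::-1]);np.savez(f"pics/{n}0.npz",**c)
    print(n,cv2.Rodrigues(c["rvec"])[0].T@-np.array(c["tvec"]).reshape(3))
E
```

```text
pics
{'clock': 0.0, 'q': array([-7.97978292e+01,  5.26248555e+00,  7.05800497e+01,  1.18749539e-03,
        1.04268367e+02, -3.24918001e+00]), 'qvel': array([-0.033693  , -0.08623077,  0.00965191,  0.04362607, -0.00799442,
       -0.01453661]), 'joint_torque': array([ 1.04677212e-03, -4.46450794e+01, -4.06442606e+01,  6.98261987e-02,
        2.93404539e-02, -1.50965361e-04]), 'position': array([ 0.13951857, -0.58324543,  0.22153144]), 'tool_rot': array([-1.79889341e+02, -7.43535276e-03,  1.34516352e+01]), 'force': array([ 0.33388102, -0.07553724, -0.01679575]), 'wrist_torque': array([-0.01988194, -0.0190903 , -0.00287016]), 'finger_force': 0.0, 'gripper_width': 1.0005424346915943}
scene [0.03392115 0.53640178 0.58554977]
side [0.16159738 0.6751089  0.70267972]
```

View pics/scene0.png

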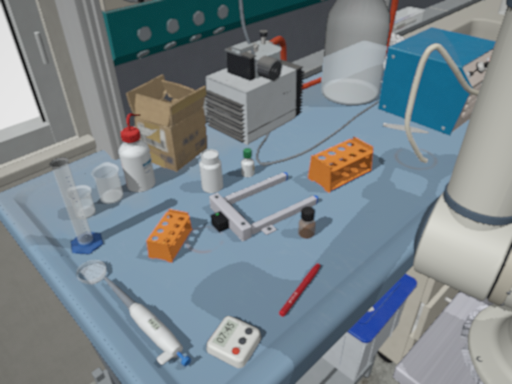

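View pics/side0.png

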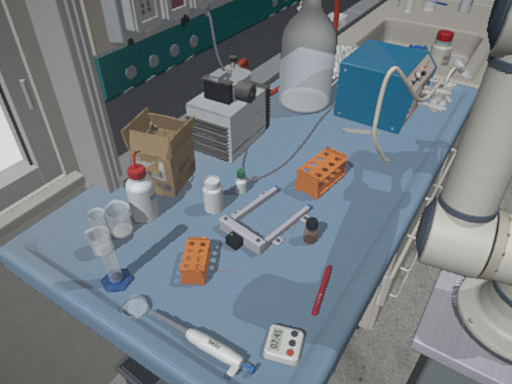

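The pictures show the lane, with its stop at scene pixel (230,215) and its mouth at about (285,180)/(315,200). The large rack is at (341,163), beyond the mouth, and the small decoy is at (170,235). Next I'll rectify a top-down view.

```bash
cat > h.py <<'E'
import cv2,numpy as np
def cloud(c):
    R=cv2.Rodrigues(c["rvec"])[0];K=c["mtx"];d=c["depth"]
    v,u=np.mgrid[:384,:512]
    p=np.stack([(u-K[0,2])/K[0,0]*d,(v-K[1,2])/K[1,1]*d,d],-1)
    return (p-np.array(c["tvec"]).reshape(3))@R
def orange(c):
    h=cv2.cvtColor(c["img"],cv2.COLOR_RGB2HSV)
    return (h[...,0]>5)&(h[...,0]<20)&(h[...,1]>170)&(h[...,2]>90)&(c["depth"]>0)
def ortho(c,z,x0,x1,y0,y1,s):
    # picture: right=+x, up=+y ; s px per m
    R=cv2.Rodrigues(c["rvec"])[0];t=np.array(c["tvec"]).reshape(3,1)
    A=np.array([[1/s,0,x0],[0,-1/s,y1],[0,0,z],[0,0,1]])
    H=c["mtx"]@np.hstack([R,t])@A
    return cv2.warpPerspective(c["img"],np.linalg.inv(H),(int((x1-x0)*s),int((y1-y0)*s)),flags=cv2.INTER_CUBIC)[:,:,::-1]
E
python3 - <<'E'
from h import *
for n in("scene","side"):
    c=dict(np.load(f"pics/{n}0.npz"));P=cloud(c);m=orange(c)
    k,l,st,_=cv2.connectedComponentsWithStats(m.astype(np.uint8))
    for i in range(1,k):
        if st[i,4]<150: continue
        q=P[l==i];t=q[(q[:,2]>.048)&(q[:,2]<.066)]
        print(n,st[i],q.mean(0),np.percentile(q[:,2],99),len(t),cv2.minAreaRect(t[:,:2].astype(np.float32)*1000) if len(t)>5 else'')
    # ground/lane: point cloud range
    q=P[(P[...,2]>.012)&(P[...,2]<.04)]
    for (u,v) in [(230,215),(288,178),(317,199),(307,235),(248,170),(210,185)] if n=="scene" else [(240,240),(275,190),(308,208),(311,238),(241,188),(213,207)]:
        print(u,v,P[v,u].round(3))
E
```

```text
scene [ 309  139   63   52 1842] [ 0.4879672  -0.15795988  0.0316415 ] 0.061740506526307734 787 ((492.5146789550781, -164.37168884277344), (135.8440704345703, 68.79605102539062), 82.80986785888672)
scene [ 148  211   43   50 1202] [0.5766805  0.24576462 0.02420903] 0.04260073254658398 0 
230 215 [0.54  0.13  0.028]
288 178 [ 0.57  -0.071 -0.002]
317 199 [ 0.465 -0.047  0.01 ]
307 235 [0.411 0.048 0.006]
248 170 [ 0.64  -0.012  0.015]
210 185 [0.653 0.088 0.019]
240 240 [0.54  0.145 0.023]
275 190 [ 0.569 -0.054  0.014]
308 208 [ 0.465 -0.034  0.019]
311 238 [0.414 0.051 0.019]
241 188 [ 0.642 -0.009  0.019]
213 207 [0.656 0.089 0.022]
```

```bash
python3 - <<'E'
from h import *
cs=[dict(np.load(f"pics/{n}0.npz")) for n in("scene","side")]
a=[ortho(c,.018,.40,.70,-.10,.18,1300) for c in cs]
cv2.imwrite("pics/o1.png",np.hstack(a));print(a[0].shape)
b=[ortho(c,.058,.42,.58,-.26,-.06,2400) for c in cs]
cv2.imwrite("pics/o2.png",np.hstack(b));print(b[0].shape)
E
```

```text
(364, 389, 3)
(480, 383, 3)
```

View pics/o1.png

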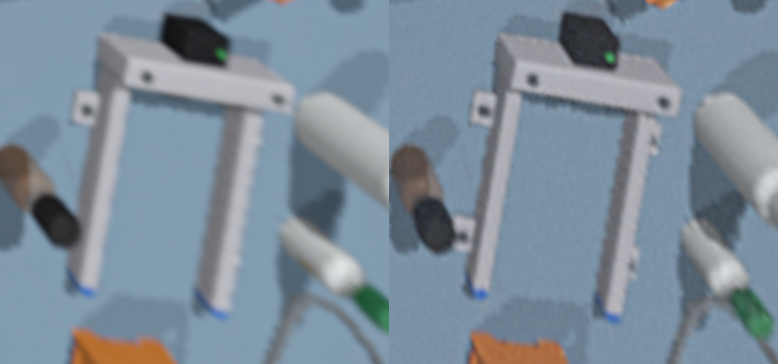

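View pics/o2.png

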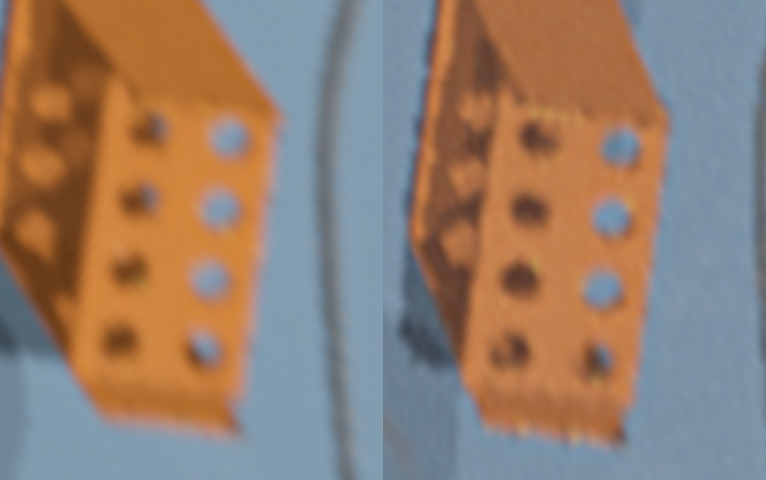

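Scene half: left rail inner edge (128,90)→(98,280), right rail nose at (213,305), stop with screws at (147,77)/(278,98). The rack's top plate is tilted about 7° and sits slightly to the lane's -x side. I'll fit the lane and rack more exactly using depth.

```bash
cat >> h.py <<'E'
from scipy.optimize import minimize
def fitlane(cs):
    T=[]
    for c in cs:
        P=cloud(c);h=cv2.cvtColor(c["img"],cv2.COLOR_RGB2HSV)
        m=(P[...,2]>.014)&(P[...,2]<.023)&(P[...,0]>.45)&(P[...,0]<.63)&(P[...,1]>-.07)&(P[...,1]<.125)&(h[...,1]<50)
        T.append(P[m][:,:2])
    T=np.vstack(T)
    def f(p):  # lateral only: |x| should be 46..58
        a=p[1];x=np.cos(a)*(T[:,0]-.535)-np.sin(a)*(T[:,1]-.03)-p[0]
        return np.minimum(np.abs(np.abs(x)-.052),.012).sum()
    r=min((minimize(f,[x0,np.radians(a0)],method="Nelder-Mead",options=dict(xatol=1e-6,fatol=1e-7)) for x0 in(-.01,0,.01) for a0 in(7,9,11)),key=lambda r:r.fun)
    return r.x,T
def lane2w(L,x,y): # L=(ox,oy,a): a = tilt of +y towards +x
    ox,oy,a=L;return np.array([ox+x*np.cos(a)+y*np.sin(a),oy-x*np.sin(a)+y*np.cos(a)])
def w2lane(L,X,Y):
    ox,oy,a=L;return np.array([(X-ox)*np.cos(a)-(Y-oy)*np.sin(a),(X-ox)*np.sin(a)+(Y-oy)*np.cos(a)])
def proj(c,p):
    return cv2.projectPoints(np.float64(p).reshape(-1,1,3),c["rvec"],c["tvec"],c["mtx"],None)[0].reshape(-1,2)
def box(c,im,k,off,pts,col):
    q=((proj(c,pts)-off+.5)*k).astype(int);cv2.polylines(im,[q.reshape(-1,1,2)],True,col,1,cv2.LINE_AA)
E
python3 - <<'E'
from h import *
cs=[dict(np.load(f"pics/{n}0.npz")) for n in("scene","side")]
for s in([cs[0]],[cs[1]],cs):
    p,T=fitlane(s);print(p[0],np.degrees(p[1]),len(T))
a=p[1]; o=np.array([.535,.03])+p[0]*np.array([np.cos(a),-np.sin(a)])
# stop from top-of-stop points z .028-.037 and blue nose
for c in cs:
    P=cloud(c);l=np.stack([np.cos(a)*(P[...,0]-o[0])-np.sin(a)*(P[...,1]-o[1]),np.sin(a)*(P[...,0]-o[0])+np.cos(a)*(P[...,1]-o[1])],-1)
    h=cv2.cvtColor(c["img"],cv2.COLOR_RGB2HSV)
    m=(abs(P[...,2]-.032)<.004)&(abs(l[...,0])<.07)&(abs(l[...,1]-.1)<.06)&(h[...,2]>130)
    print("stop",np.percentile(l[m],[1,5,50,95,99],axis=0).round(4).tolist(),m.sum())
    m=(h[...,0]>105)&(h[...,0]<125)&(h[...,1]>150)&(P[...,2]>.003)&(P[...,2]<.022)&(abs(l[...,0])<.07)
    print("nose",np.percentile(l[m],[2,50,98],axis=0).round(4).tolist(),m.sum())
print(o)
E
```

```text
4.2647770056909304e-05 9.39100733624973 434
-0.0008287053790969057 10.089707161111845 541
-0.0002521097996210722 9.68866412945255 975
stop [[-0.0606, 0.083], [-0.0563, 0.0837], [-0.0028, 0.0931], [0.0565, 0.1017], [0.0615, 0.1027]] 333
nose [[-0.0505, -0.0888], [-0.0505, -0.0888], [-0.0505, -0.0888]] 1
stop [[-0.0618, 0.0834], [-0.0586, 0.0847], [-0.0032, 0.0948], [0.0575, 0.1037], [0.0628, 0.1045]] 399
nose [[-0.0514, -0.0891], [-0.0008, -0.0866], [0.0544, -0.0849]] 4
[0.53475149 0.03004243]
```

```bash
cat >> h.py <<'E'
a0=np.radians(9.6);L=(.5347+.082*np.sin(a0),.0300+.082*np.cos(a0),a0)
def rackpts(x,y,t,hx,hy,z):
    return [[*lane2w((x,y,t),u*hx,v*hy),z] for u,v in((-1,-1),(1,-1),(1,1),(-1,1))]
def overlay(cs,rack,fn,k=3):
    ims=[]
    for c,(u0,v0) in zip(cs,((195,125),(200,140))):
        im=cv2.resize(np.ascontiguousarray(c["img"][v0:v0+130,u0:u0+185,::-1]),None,fx=k,fy=k,interpolation=cv2.INTER_CUBIC)
        im=im[:,:]
        off=np.array([u0,v0])
        for s in(-1,1): box(c,im,k,off,[[*lane2w(L,s*x,y),.018] for x,y in((.046,0),(.058,0),(.058,-.17),(.046,-.17))],(0,255,0))
        x,y,t=rack
        box(c,im,k,off,rackpts(x,y,t,.036,.065,.058),(255,0,0))
        box(c,im,k,off,rackpts(x,y,t,.036,.065,.0),(255,255,0))
        ims.append(im)
    cv2.imwrite(fn,np.vstack(ims)[:800] if 0 else np.vstack(ims))
E
python3 - <<'E'
from h import *
cs=[dict(np.load(f"pics/{n}0.npz")) for n in("scene","side")]
overlay(cs,(.4925,-.1644,np.radians(7.2)),"pics/ov1.png",k=2.2)
print(L,w2lane(L,.4925,-.1644),cv2.imread("pics/ov1.png").shape)
for c in cs:
  P=cloud(c);m=orange(c)&(P[...,1]<0)&(abs(P[...,2]-.057)<.006);q=P[m]
  for a in np.radians([6,7,8,9]):
    x=np.cos(a)*q[:,0]-np.sin(a)*q[:,1];y=np.sin(a)*q[:,0]+np.cos(a)*q[:,1]
    X=np.percentile(x,[1.5,98.5]);Y=np.percentile(y,[1.5,98.5]);cx,cy=X.mean(),Y.mean()
    print(np.degrees(a),np.ptp(X),np.ptp(Y),np.cos(a)*cx+np.sin(a)*cy,-np.sin(a)*cx+np.cos(a)*cy)
E
```

```text
(np.float64(0.5483750372307203), np.float64(0.11085167503978141), np.float64(0.16755160819145562)) [-0.00918919 -0.28071527] (572, 407, 3)
6.000000000000001 0.0659021270193329 0.13216655551994277 0.49253925376881724 -0.16383311313525728
7.0 0.06540154348237492 0.1318944670271946 0.49284030672078444 -0.16403964355184658
8.0 0.06578116153369729 0.13201146228836616 0.4928899899141291 -0.1641726925694566
9.0 0.06607451998122604 0.13199064908540453 0.49289772478990734 -0.1639739387995758Traceback (most recent call last):
  File "<stdin>", line 9, in <module>
    return _quantile_unchecked(
        a, q, axis, out, overwrite_input, method, keepdims, weights)
    return _ureduce(a,
                    func=_quantile_ureduce_func,
    ...<5 lines>...
                    overwrite_input=overwrite_input,
                    method=method)
    r = func(a, **kwargs)
    result = _quantile(arr,
                       quantiles=q,
    ...<2 lines>...
                       out=out,
                       weights=wgt)
    slices_having_nans = np.isnan(arr[-1, ...])
                                  ~~~^^^^^^^^^
IndexError: index -1 is out of bounds for axis 0 with size 0
```

View pics/ov1.png

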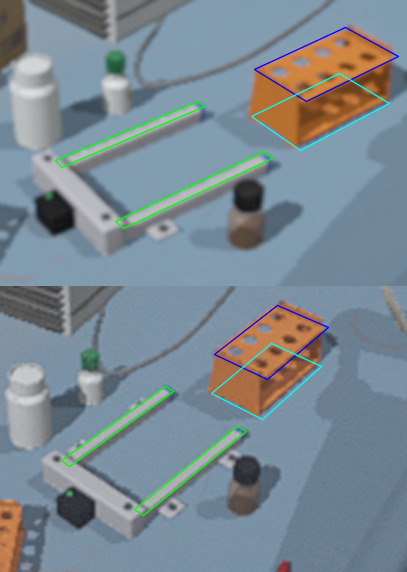

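The fit holds: the rack sits about 9 mm to the lane's -x side, turned about 2.4° and 44 mm short of the mouth. First I'll turn the tool so its x is along the lane.

```bash
python3 -m inch '[[[0,0,-0.15],[0,0,0],8.78],[[0,0,-0.15],[0,0,0],8.78],[[0,0,-0.15],[0,0,0],8.78],[[0,0,-0.15],[0,0,0],8.78],[[0,0,-0.15],[0,0,0],8.78],[[0,0,-0.15],[0,0,0],8.78],[[0,0,-0.15],[0,0,0],8.78],[[0,0,-0.15],[0,0,0],8.78]]'
cat >> h.py <<'E'
def go(X,Y,Z,yaw):
    from station import manip
    from scipy.spatial.transform import Rotation as R
    s=manip.state();r=R.from_euler("xyz",s["tool_rot"],degrees=True)
    g=R.from_euler("xyz",[180,0,yaw],degrees=True)
    print("pos",s["position"].round(4),s["tool_rot"].round(2),"lane",w2lane(L,*s["position"][:2]).round(4),"F",s["force"].round(2),"shift cm",(r.inv().apply(np.array([X,Y,Z])-s["position"])*100).round(2),"turn",(r.inv()*g).as_rotvec().round(4),"t",s["clock"])
E
python3 -c "
from h import *
go(.4927,-.1642,.15,82.8)"
```

```text
clock: 0.9
position: [0.1395, -0.5834, 0.222]
tool_rot: [-180.0, -0.1, 82.6]
force: [-0.3, -0.2, -0.2]
gripper_width: 1.003
finger_force: 0.0
pos [ 0.1395 -0.5834  0.222 ] [-1.7998e+02 -6.0000e-02  8.2560e+01] lane [-0.2873 -0.7527] F [-0.31 -0.23 -0.25] shift cm [46.13 29.59  7.24] turn [-0.0003 -0.0011 -0.0042] t 0.9
```

```bash
python3 -m inch '[[[0,0,0],[3,2,0.3],8.78],[[0,0,0],[3.5,2.2,0.5],8.78],[[0,0,0],[3.5,2.2,0.5],8.78],[[0,0,0],[3.5,2.2,0.5],8.78],[[0,0,0],[3.5,2.2,0.5],8.78],[[0,0,0],[3.5,2.2,0.5],8.78],[[0,0,0],[3.5,2.2,0.5],8.78],[[0,0,0],[3.5,2.2,0.5],8.78]]' >/dev/null
python3 -m inch '[[[0,0,0],[3.5,2.2,0.5],8.78],[[0,0,0],[3.5,2.2,0.5],8.78],[[0,0,0],[3.5,2.2,0.5],8.78],[[0,0,0],[3.5,2.2,0.5],8.78],[[0,0,0],[3,2,0.5],8.78],[[0,0,0],[0,0,0],8.78],[[0,0,0],[0,0,0],8.78]]'>/dev/null
python3 -c "
from h import *
go(.4927,-.1642,.10,82.8)"
```

```text
pos [ 0.4792 -0.1804  0.159 ] [-179.91    0.     82.31] lane [-0.0197 -0.2987] F [0.01 0.35 0.55] shift cm [1.79 1.13 5.9 ] turn [-0.0015  0.     -0.0085] t 2.4
```

```bash
python3 -m inch '[[[0,0,0],[1,0.6,0.5],8.78],[[0,0,-0.008],[0.8,0.5,0.5],8.78],[[0,0,0],[0,0,0],8.78],[[0,0,0],[0,0,0],8.78]]'>/dev/null
python3 - <<'E'
from h import *
from station import manip
from scipy.spatial.transform import Rotation as R
go(.4927,-.1642,.10,82.8)
s=manip.state();c=manip.read_camera("wrist")
cv2.imwrite("pics/w1.png",c["img"][:,:,::-1])
print(c["mount"].round(3).tolist())
c["rvec"]=np.zeros(3);c["tvec"]=np.zeros(3);P=cloud(c)
P=P@c["mount"][:3,:3].T+c["mount"][:3,3]
m=orange(c);W=P@R.from_euler("xyz",s["tool_rot"],degrees=True).as_matrix().T+s["position"]
t=m&(W[...,2]>.05)&(W[...,2]<.066)
print(t.sum(),cv2.minAreaRect((W[t][:,:2]*1000).astype(np.float32)),np.percentile(P[t],[1,99],axis=0).round(4).tolist())
E
```

```text
pos [ 0.4924 -0.1647  0.1493] [-179.96    0.     82.65] lane [-0.0092 -0.2811] F [ 0.12 -0.13 -0.06] shift cm [0.06 0.03 4.93] turn [-0.0007  0.     -0.0026] t 2.8
[[0.0, -0.963, -0.271, 0.074], [1.0, 0.0, 0.0, 0.001], [0.0, -0.271, 0.963, -0.163], [0.0, 0.0, 0.0, 1.0]]
10588 ((497.32525634765625, -165.34414672851562), (133.43836975097656, 70.88658142089844), 82.51470947265625) [[-0.0635, -0.0297, 0.0841], [0.0633, 0.0397, 0.0924]]
```

View pics/w1.png

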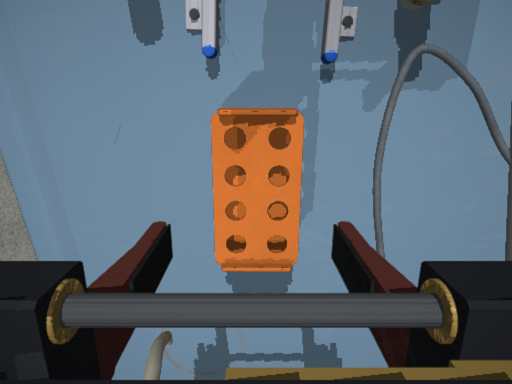

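The wrist picture shows the rack's top plate spanning columns 213–303 and rows 113–265, between the fingers. The rail noses are at (209,50) and (331,57).

```bash
cat >> h.py <<'E'
def wrist():
    from station import manip
    from scipy.spatial.transform import Rotation as R
    s=manip.state();c=manip.read_camera("wrist");M=c["mount"]
    Rt=R.from_euler("xyz",s["tool_rot"],degrees=True).as_matrix()
    def ray(u,v,z):
        d=Rt@M[:3,:3]@np.array([(u-c["mtx"][0,2])/c["mtx"][0,0],(v-c["mtx"][1,2])/c["mtx"][1,1],1]);o=Rt@M[:3,3]+s["position"]
        return o+d*(z-o[2])/d[2]
    return s,c,ray
E
python3 - <<'E'
from h import *
s,c,ray=wrist();print(c["mtx"].round(2).tolist())
h=cv2.cvtColor(c["img"],cv2.COLOR_RGB2HSV)
b=((h[...,0]>105)&(h[...,0]<125)&(h[...,1]>180)).astype(np.uint8)
k,l,st,ce=cv2.connectedComponentsWithStats(b)
N=[]
for i in range(1,k):
    if st[i,4]>25: print(st[i],ce[i]);N.append(ray(*ce[i],.014)[:2]);print(N[-1])
# rack side edges of the top plate by row
o=orange(c)
E=[]
for v in range(130,256,15):
    u=np.where(o[v])[0];u=u[(u>190)&(u<330)];E.append([*ray(u[0],v,.058)[:2],*ray(u[-1]+1,v,.058)[:2]])
E=np.array(E);print(E.round(4))
for j in(0,2):
    p=np.polyfit(E[:,j+1],E[:,j],1);print("tilt",np.degrees(np.arctan(p[0])))
for uv in((258,113),(257,265),(257,109)): print(ray(*uv,.058)[:2])
for i in N:print(w2lane(L,*i))
E
```

```text
[[322.04, 0.0, 251.61], [0.0, 322.04, 190.31], [0.0, 0.0, 1.0]]
[202  47  15  11 118] [209.06779661  51.54237288]
[ 0.47157876 -0.04769448]
[321  53  16  10 125] [328.536  57.072]
[ 0.57308296 -0.06524021]
[[ 0.4692 -0.1105  0.5396 -0.1196]
 [ 0.4673 -0.122   0.5378 -0.1311]
 [ 0.4662 -0.134   0.5368 -0.1431]
 [ 0.4642 -0.1461  0.5349 -0.1552]
 [ 0.463  -0.1587  0.533  -0.1677]
 [ 0.4609 -0.1715  0.5319 -0.1807]
 [ 0.4596 -0.1848  0.5299 -0.1938]
 [ 0.4575 -0.1983  0.5278 -0.2073]
 [ 0.4561 -0.2123  0.5257 -0.2212]]
tilt 7.324742444554052
tilt 7.6527101731012825
[ 0.50636158 -0.10226429]
[ 0.48956585 -0.2311328 ]
[ 0.50596679 -0.09920398]
[-0.04928028 -0.1691331 ]
[ 0.05372854 -0.16950539]
```

```bash
python3 -m inch '[[[0,0,0],[0,0.3,2],8.78],[[0,0,0],[0,0,3],8.78],[[0,0,0],[0,0,3],8.78],[[0,0,0],[0,0,3],8.78],[[0,0,0],[0,0,2],8.78],[[0,0,0],[0,0,1],8.78],[[0,0,0],[0,0,0],8.78],[[0,0,0],[0,0,0],8.78]]'
python3 -c "
from h import *
go(.4957,-.1650,.005,82.5)"
```

```text
clock: 3.7
position: [0.4962, -0.1653, 0.0108]
tool_rot: [179.9, 0.0, 82.7]
force: [0.4, 0.8, 0.1]
gripper_width: 1.0
finger_force: 0.0
pos [ 0.4962 -0.1653  0.0108] [1.7992e+02 2.0000e-02 8.2650e+01] lane [-0.0054 -0.281 ] F [0.37 0.81 0.09] shift cm [ 0.03 -0.05  0.58] turn [0.0014 0.0004 0.0027] t 3.7
```

Down 6 mm, then close slowly to 7.2 cm with 3 N.

```bash
python3 -m inch '[[[0,0,0],[0,0,0.6],8.78],[[0,0,0],[0,0,0],8.3],[[0,0,0],[0,0,0],7.9],[[0,0,0],[0,0,0],7.5],[[0,0,0],[0,0,0],7.25],[[0,0,0],[0,0,0],7.2],[[0,0,0],[0,0,0],7.2],[[0,0,0],[0,0,0],7.2]]' 3
python3 - <<'E'
from h import *
go(.4957,-.1650,.005,80.3)
s,c,ray=wrist()
cv2.imwrite("pics/w2.png",c["img"][:,:,::-1])
o=orange(c)
for v in range(100,300,20):
    u=np.where(o[v])[0];print(v,(u[0],u[-1]) if len(u) else '')
E
```

```text
clock: 4.5
position: [0.496, -0.165, 0.0039]
tool_rot: [179.9, 0.0, 82.7]
force: [1.0, -0.0, 1.4]
gripper_width: 0.819
finger_force: 2.2
pos [ 0.496  -0.165   0.0039] [1.7995e+02 1.0000e-02 8.2670e+01] lane [-0.0056 -0.2807] F [ 1.05 -0.03  1.38] shift cm [-0.   -0.03 -0.11] turn [0.0009 0.0001 0.0413] t 4.5
100 
120 (np.int64(167), np.int64(336))
140 (np.int64(147), np.int64(357))
160 (np.int64(148), np.int64(356))
180 (np.int64(150), np.int64(354))
200 (np.int64(152), np.int64(352))
220 (np.int64(153), np.int64(351))
240 (np.int64(155), np.int64(349))
260 (np.int64(156), np.int64(348))
280 (np.int64(158), np.int64(346))
```

View pics/w2.png

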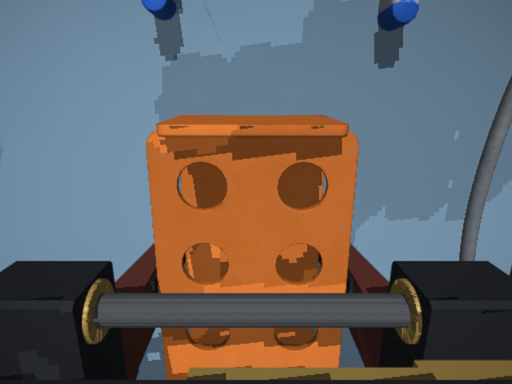

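The rack is now centred on the tool (columns 148–356, and the image axis is at 252). I'll slide it 7 mm across and turn it 2.4°.

```bash
python3 -m inch '[[[0,0,0.008],[0,0.1,0],7.15],[[0,0,0.008],[0,0.15,0],7.15],[[0,0,0.008],[0,0.15,0],7.15],[[0,0,0.008],[0,0.15,0],7.15],[[0,0,0.009],[0,0.15,0],7.15],[[0,0,0],[0,0,0],7.15],[[0,0,0],[0,0,0],7.15]]' 3
python3 - <<'E'
from h import *
go(.4957,-.1650,.005,80.3)
s,c,ray=wrist()
h=cv2.cvtColor(c["img"],cv2.COLOR_RGB2HSV)
b=((h[...,0]>105)&(h[...,0]<125)&(h[...,1]>180)).astype(np.uint8)
k,l,st,ce=cv2.connectedComponentsWithStats(b)
N=[]
for i in range(1,k):
    if st[i,4]>25: print(st[i],ce[i]);N.append(ray(*ce[i],.014)[:2]);print(N[-1],w2lane(L,*N[-1]))
o=orange(c);E=[]
for v in range(145,285,15):
    u=np.where(o[v])[0];E.append(ray((u[0]+u[-1]+1)/2,v,.058)[:2])
E=np.array(E);p=np.polyfit(E[:,1],E[:,0],1);print("tilt",np.degrees(np.arctan(p[0])),w2lane(L,*E[4]))
E
```

```text
clock: 5.25
position: [0.5028, -0.166, 0.0036]
tool_rot: [180.0, 0.0, 80.3]
force: [-1.3, -0.2, 3.2]
gripper_width: 0.822
finger_force: 3.0
pos [ 0.5028 -0.166   0.0036] [179.97   0.    80.31] lane [ 0.0012 -0.2806] F [-1.31 -0.19  3.15] shift cm [-0.02 -0.72 -0.14] turn [0.0005 0.     0.0002] t 5.25
[112   0  39  24 652] [132.83128834   9.90030675]
[ 0.47248543 -0.0487061 ] [-0.0482176  -0.16997934]
[354   0  38  25 667] [370.88305847  10.21589205]
[ 0.57228956 -0.06583626] [ 0.05304565 -0.17022541]
tilt 9.667608742718466 [ 0.00231362 -0.24279564]
```

Rack and noses agree to within about 0.1 mm and 0.1°. Now I open, rise, back off and partly close the fingers.

```bash
python3 -m inch '[[[0,0,0],[0,0,0],8],[[0,0,0],[0,0,0],8.78],[[0,0,0],[0,0,0],8.78],[[0,0,0],[0,0,-1],8.78],[[0,0,0],[0,0,-3],8.78],[[0,0,0],[0,0,-3],8.78],[[0,0,0],[0,0,-3],8.78],[[0,0,0],[-3,0,-1],8.78]]'
python3 -m inch '[[[0,0,0],[-3.5,0,0],4],[[0,0,0],[-3.3,0,0],4],[[0,0,0],[0,0,2],4],[[0,0,0],[0,0,2.5],4],[[0,0,0],[0,0,2.5],4],[[0,0,0],[0,0,1.5],4],[[0,0,0],[0,0,0],4],[[0,0,0],[0,0,0],4]]'
sed -i 's/(.5347+/(.5359+/;s/.0300+.082/.0298+.082/;s/np.radians(9.6)/np.radians(9.7)/' h.py
cat >> h.py <<'E'
def look():
    s,c,ray=wrist();o=orange(c);E=[]
    go(*s["position"][:2],.024,80.3)
    for v in range(20,270,10):
        u=np.where(o[v])[0]
        if len(u)>40:E.append([*ray((u[0]+u[-1]+1)/2,v,.058)[:2],v,u[0],u[-1]])
    if E:
        E=np.array(E);print(E[:,2:].astype(int).tolist());p=np.polyfit(E[:,1],E[:,0],1);print("tilt",np.degrees(np.arctan(p[0])),"lat",[w2lane(L,*e[:2]).round(4).tolist() for e in E[::4]])
    return c
E
python3 -c "
from h import *
print(L);c=look()
cv2.imwrite('pics/w3.png',c['img'][:,:,::-1])"
```

```text
clock: 6.1
position: [0.4997, -0.1943, 0.1188]
tool_rot: [179.6, 0.0, 80.5]
force: [0.1, -0.0, 0.5]
gripper_width: 1.002
finger_force: 0.0
clock: 6.9
position: [0.4864, -0.2626, 0.0296]
tool_rot: [180.0, 0.0, 80.3]
force: [-0.0, 1.3, 0.8]
gripper_width: 0.457
finger_force: 0.0
(np.float64(0.5497161291243302), np.float64(0.11062768446528598), np.float64(0.16929693744344995))
pos [ 0.4869 -0.2629  0.0303] [1.7989e+02 4.0000e-02 8.0330e+01] lane [ 0.001  -0.3788] F [ 0.48 -0.11  0.55] shift cm [ 0.02 -0.05  0.63] turn [0.002  0.0008 0.0005] t 6.95
[[20, 157, 346], [30, 158, 345], [40, 158, 344], [50, 159, 343], [60, 160, 343], [70, 161, 342], [80, 161, 341], [90, 162, 341], [100, 163, 340], [110, 164, 339], [120, 165, 338], [130, 165, 338], [140, 166, 337], [150, 167, 336], [160, 167, 335], [170, 168, 335], [180, 169, 334], [190, 172, 331], [200, 180, 323]]
tilt 9.5886527938261 lat [[0.0015, -0.2758], [0.0015, -0.2899], [0.0015, -0.3049], [0.0015, -0.3209], [0.0016, -0.3381]]
```

View pics/w3.png

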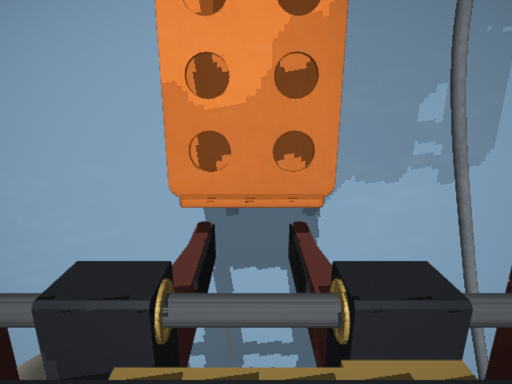

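The rear plate spans columns 180–323 at row 205, with both fingers just behind it, square to the lane. I start pushing gently.

```bash
python3 -m inch '[[[0,0,0],[0.5,-0.1,0.4],4],[[0,0,0],[0.5,0,0],4],[[0,0,0],[0.4,0,0],4],[[0,0,0],[0.4,0,0],4],[[0,0,0],[0.5,0,0],4],[[0,0,0],[0.7,0,0],4],[[0,0,0],[0.7,0,0],4],[[0,0,0],[0.7,0,0],4]]'
python3 -m inch '[[[0,0,0],[0.6,0,0],4],[[0,0,0],[0.4,0,0],4],[[0,0,0],[0,0,0],4],[[0,0,0],[0,0,0],4]]'
python3 -c "
from h import *
c=look()"
```

```text
clock: 7.75
position: [0.4927, -0.2186, 0.025]
tool_rot: [180.0, 0.0, 80.3]
force: [-0.2, -1.5, 1.0]
gripper_width: 0.453
finger_force: 1.1
clock: 8.15
position: [0.494, -0.2086, 0.0242]
tool_rot: [-180.0, -0.0, 80.3]
force: [0.7, 0.5, -0.4]
gripper_width: 0.458
finger_force: 0.0
pos [ 0.4939 -0.2088  0.0242] [-1.7995e+02 -4.0000e-02  8.0330e+01] lane [-0.0012 -0.3242] F [-0.35 -0.55  0.3 ] shift cm [0.02 0.   0.02] turn [-0.0008 -0.0007  0.0005] t 8.2
[[20, 158, 354], [30, 158, 353], [40, 159, 352], [50, 160, 352], [60, 161, 351], [70, 161, 350], [80, 162, 349], [90, 163, 348], [100, 164, 347], [110, 164, 347], [120, 165, 346], [130, 166, 345], [140, 167, 345], [150, 167, 344], [160, 168, 343], [170, 169, 342], [180, 170, 341], [190, 170, 341], [200, 171, 340], [210, 172, 339], [220, 172, 338], [230, 173, 337], [240, 180, 330], [250, 184, 326]]
tilt 9.612226680219687 lat [[0.0015, -0.2225], [0.0016, -0.236], [0.0014, -0.2504], [0.0017, -0.2658], [0.0016, -0.2822], [0.0014, -0.2999]]
```

```bash
python3 -m inch '[[[0,0,0],[0.5,0,0],4],[[0,0,0],[0.7,0,0],4],[[0,0,0],[0.7,0,0],4],[[0,0,0],[0.7,0,0],4],[[0,0,0],[0.7,0,0],4],[[0,0,0],[0.7,0,0],4],[[0,0,0],[0.7,0,0],4],[[0,0,0],[0.3,0,0],4]]'
python3 -m inch '[[[0,0,0],[0,0,0],4],[[0,0,0],[0,0,0],4]]' | head -2
python3 -c "
from h import *
c=look()"
```

```text
clock: 9.0
position: [0.5027, -0.159, 0.0247]
tool_rot: [180.0, -0.0, 80.4]
force: [-1.0, -1.3, -0.4]
gripper_width: 0.457
finger_force: 0.3
clock: 9.2
position: [0.5027, -0.1598, 0.0248]
pos [ 0.5027 -0.1599  0.0247] [179.99  -0.    80.32] lane [-0.0008 -0.2746] F [-0.09 -1.02 -0.12] shift cm [0.01 0.   0.07] turn [ 0.0002 -0.      0.0003] t 9.25
[[20, 158, 353], [30, 158, 352], [40, 159, 352], [50, 160, 351], [60, 160, 350], [70, 161, 350], [80, 162, 349], [90, 163, 348], [100, 164, 347], [110, 165, 346], [120, 165, 345], [130, 166, 345], [140, 167, 344], [150, 167, 343], [160, 168, 342], [170, 169, 342], [180, 170, 341], [190, 170, 340], [200, 171, 339], [210, 172, 338], [220, 173, 338], [230, 174, 336], [240, 185, 326], [250, 184, 325]]
tilt 9.557211970813748 lat [[0.0016, -0.1728], [0.0015, -0.1864], [0.0018, -0.2008], [0.0018, -0.2163], [0.0019, -0.2328], [0.002, -0.2505]]
```

```bash
python3 -m inch '[[[0,0,0],[0.5,0,0],4],[[0,0,0],[0.7,0,0],4],[[0,0,0],[0.7,0,0],4],[[0,0,0],[0.7,0,0],4],[[0,0,0],[0.7,0,0],4],[[0,0,0],[0.7,0,0],4],[[0,0,0],[0.7,0,0],4],[[0,0,0],[0.7,0,0],4]]' |head -2
python3 -m inch '[[[0,0,0],[0.7,0,0],4],[[0,0,0],[0.7,0,0],4],[[0,0,0],[0.7,0,0],4],[[0,0,0],[0.7,0,0],4],[[0,0,0],[0.7,0,0],4],[[0,0,0],[0.5,0,0],4],[[0,0,0],[0,0,0],4],[[0,0,0],[0,0,0],4]]'
python3 - <<'E'
from h import *
from station import manip
c=look();cv2.imwrite('pics/w4.png',c['img'][:,:,::-1])
c=manip.read_camera("scene");d=manip.read_camera("side")
cv2.imwrite("pics/e1.png",np.hstack([cv2.resize(x["img"][120:270,190:340,::-1],None,fx=2.6,fy=2.6,interpolation=cv2.INTER_CUBIC) for x in(c,d)]))
E
```

```text
clock: 10.05
position: [0.5118, -0.106, 0.0247]
clock: 10.85
position: [0.5182, -0.0667, 0.0243]
tool_rot: [-180.0, -0.0, 80.3]
force: [-0.4, 0.4, 0.6]
gripper_width: 0.457
finger_force: 0.0
pos [ 0.5182 -0.0669  0.0243] [-1.7996e+02 -3.0000e-02  8.0330e+01] lane [-0.0012 -0.1803] F [-1.07  0.31  0.13] shift cm [ 0.02 -0.    0.03] turn [-0.0007 -0.0005  0.0005] t 10.9
[[20, 158, 354], [30, 159, 354], [40, 160, 353], [50, 160, 352], [60, 161, 351], [70, 162, 351], [80, 163, 350], [90, 163, 349], [100, 164, 348], [110, 165, 347], [120, 166, 347], [130, 166, 346], [140, 167, 345], [150, 168, 344], [160, 168, 343], [170, 169, 343], [180, 170, 342], [190, 171, 341], [200, 171, 340], [210, 172, 339], [220, 172, 339], [230, 173, 338], [240, 182, 330], [250, 185, 326]]
tilt 9.612642760638916 lat [[0.0014, -0.0785], [0.0015, -0.0921], [0.0016, -0.1065], [0.0017, -0.1219], [0.0017, -0.1383], [0.0016, -0.1559]]
```

View pics/e1.png

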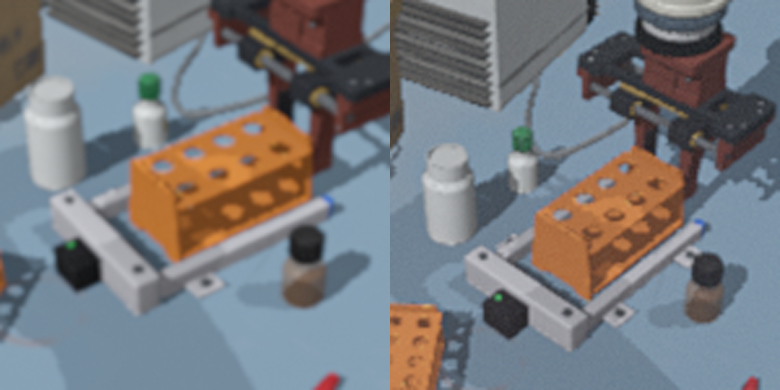

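The rack is in the lane with even gaps on both sides and about 35 mm from the stop. I go on, slowly at the end.

```bash
python3 -m inch '[[[0,0,0],[0.5,0,0],4],[[0,0,0],[0.6,0,0],4],[[0,0,0],[0.6,0,0],4],[[0,0,0],[0.5,0,0],4],[[0,0,0],[0.3,0,0],4],[[0,0,0],[0.2,0,0],4],[[0,0,0],[0.1,0,0],4],[[0,0,0],[0,0,0],4]]'
python3 - <<'E'
from h import *
from station import manip
c=look();F=[]
for i in range(3): F.append(manip.state()["force"])
print(F)
d=manip.read_camera("side");c=manip.read_camera("scene")
cv2.imwrite("pics/e2.png",np.hstack([cv2.resize(x["img"][v:v+70,200:295,::-1],None,fx=4,fy=4,interpolation=cv2.INTER_CUBIC) for x,v in((c,160),(d,175))]))
E
```

```text
clock: 11.8
position: [0.5231, -0.0394, 0.0247]
tool_rot: [180.0, -0.0, 80.3]
force: [0.5, -0.7, 0.8]
gripper_width: 0.457
finger_force: 0.0
pos [ 0.5232 -0.0395  0.0247] [ 1.7999e+02 -1.0000e-02  8.0320e+01] lane [-0.0009 -0.1525] F [-0.31  0.36  0.7 ] shift cm [ 0.01 -0.01  0.07] turn [ 0.0002 -0.0002  0.0003] t 11.85
[[20, 158, 354], [30, 159, 353], [40, 160, 352], [50, 160, 351], [60, 161, 350], [70, 162, 350], [80, 162, 349], [90, 163, 348], [100, 164, 347], [110, 165, 347], [120, 165, 346], [130, 166, 345], [140, 167, 344], [150, 167, 343], [160, 168, 343], [170, 169, 342], [180, 170, 341], [190, 170, 340], [200, 171, 340], [210, 172, 339], [220, 173, 338], [230, 173, 337], [240, 178, 332], [250, 185, 326]]
tilt 9.61680666669068 lat [[0.0017, -0.0507], [0.0016, -0.0643], [0.0017, -0.0787], [0.0017, -0.0942], [0.0018, -0.1107], [0.0019, -0.1283]]
[array([-0.30873512,  0.35937414,  0.69628931]), array([-0.30873512,  0.35937414,  0.69628931]), array([-0.30873512,  0.35937414,  0.69628931])]
```

View pics/e2.png

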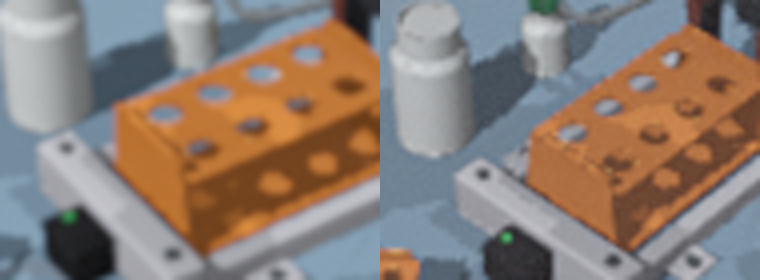

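A gap of several millimetres is left. I creep on and watch the force.

```bash
python3 -m inch '[[[0,0,0],[0.1,0,0],4],[[0,0,0],[0.1,0,0],4],[[0,0,0],[0.1,0,0],4],[[0,0,0],[0.1,0,0],4],[[0,0,0],[0.1,0,0],4]]'
python3 -m inch '[[[0,0,0],[0.1,0,0],4],[[0,0,0],[0,0,0],4]]'
```

```text
clock: 12.45
position: [0.5238, -0.0358, 0.0248]
tool_rot: [-180.0, 0.1, 80.3]
force: [-2.6, -8.1, 1.8]
gripper_width: 0.453
finger_force: 4.1
clock: 12.65
position: [0.5237, -0.0358, 0.0248]
tool_rot: [-180.0, 0.2, 80.3]
force: [-2.9, -8.0, 2.0]
gripper_width: 0.458
finger_force: 4.6
```

The force jumped to 8 N, so the rack is at the stop. Back off and rise.

```bash
python3 -m inch '[[[0,0,0],[-0.3,0,0],4],[[0,0,0],[-1,0,0],4],[[0,0,0],[-2,0,0],4],[[0,0,0],[-2,0,-1],4],[[0,0,0],[-2,0,-3],4],[[0,0,0],[-3,0,-3],4],[[0,0,0],[-3,0,-3],4],[[0,0,0],[-3,0,-3],4]]'
python3 -m inch '[[[0,0,0],[-2,0,-2],4],[[0,0,0],[0,0,0],4],[[0,0,0],[0,0,0],4],[[0,0,0],[0,0,0],4]]'
python3 - <<'E'
from h import *
from station import manip
c=manip.read_camera("scene");P=cloud(c);q=P[orange(c)&(P[...,1]<.16)&(P[...,2]>.05)&(P[...,2]<.066)]
r=cv2.minAreaRect(q[:,:2].astype(np.float32)*1000);print(r,w2lane(L,r[0][0]/1e3,r[0][1]/1e3))
d=manip.read_camera("side")
cv2.imwrite("pics/f.png",np.hstack([cv2.resize(x["img"][v:v+150,185:335,::-1],None,fx=2.6,fy=2.6,interpolation=cv2.INTER_CUBIC) for x,v in((c,120),(d,140))]))
E
```

```text
clock: 13.45
position: [0.4962, -0.1954, 0.1558]
tool_rot: [180.0, -0.0, 80.3]
force: [1.2, -0.5, 0.1]
gripper_width: 0.451
finger_force: 0.0
clock: 13.85
position: [0.493, -0.213, 0.1728]
tool_rot: [-179.9, -0.1, 80.4]
force: [-0.1, 0.7, 0.3]
gripper_width: 0.455
finger_force: 0.0
((535.822265625, 42.03938293457031), (133.33660888671875, 69.51703643798828), 80.28713989257812) [-0.00213883 -0.0699487 ]
```

View pics/f.png

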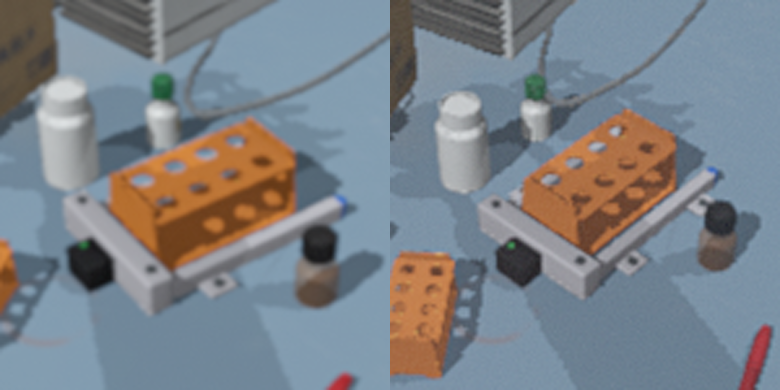

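The rack is square against the stop and clear of both rails, and the bottles are undisturbed. I'm handing in.

```bash
python3 -c "
from station import manip
print(manip.close_job())"
```

```text
the job is handed in; nothing more can be done
None
```

The rack is pushed home against the end stop, about 2 mm off the lane's centre line by the camera and clear of both rails, with the bottles undisturbed and the arm clear; the job is handed in at about 14 s, and no verdict came back.

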